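Demould castings with locking pliers

ROBOT

A 6-joint arm with a two-finger parallel gripper is mounted at the origin on a cart in front of the work surface, level with it; the furniture and walls round the work are solid. World frame = base frame: x ahead of the robot, y to its left, z up, the work surface at z = 0. Lengths are in mm, angles in rad, forces in N, time in s.
With the tool pointing down it reaches from about 400 to 925 mm from the base axis. Payload 12.5 kg.
Tool frame: the origin (TCP) lies midway between the tips of the shut fingers; the grasp point (between the pads) lies 19 mm behind it; z points along the fingers, y is the line along which they close (so a half turn about z gives the same grasp; the last joint's range is limited). The gripper opens to 95 mm and grips with 3 to 60 N. Pads are 20 mm wide; open, the fingers measure 119 mm over their backs; the gripper's body (75 mm by 180 mm) begins 59 mm behind the grasp point.
Start: joints at [-1.387, 0.491, 1.559, -0, 1.092, -0.106], TCP at [178.623, -598.95, 214.661] pointing down, gripper open.
Joint ranges: [-3.1, 3.1], [-0.84, 2.19], [0.05, 2.79], [-1.13, 4.28], [0.06, 2.93], [-2.69, 2.69]. Speed limits (rad/s): [2.22, 2.22, 2.79, 3.14, 3.14, 3.14].

INTERFACE

Orientations are given as [roll, pitch, yaw] about the fixed x, y, z axes, in that order (R = Rz(yaw) Ry(pitch) Rx(roll)).
In Python, from cell import state, viewer, env, models gives the robot as it stands. The module is installed in compiled form; this text tells all that it offers.
- The arm moves only by the tool arm_command, never from a script. Its argument "rows" is a list of rows, each a list of 2 entries, a list of its own where there are three numbers: the shift along the tool's x, y, z normalised to -1 to 1, where 1 is 0.25 m, then the turn about the tool's z normalised to -1 to 1, where 1 is pi rad. A call has exactly 5 rows; each row shifts and turns the commanded pose from where the row before left it, along the tool's axes as they then stand; what a row does not reach is not made up. A row lasts 1/10 s, in which the tool goes at most 50 mm and 8.59 degrees, less where a joint would pass 70% of its speed; a pose out of reach is approached as far as the arm can. A call with a number of a shift or a turn outside -1 to 1 is refused whole. A call with a gripper value outside its range is refused whole. "claw" is the opening, from 0 (shut) to 1 (fully open), set as the call begins (left out, the last holds). The fingers move at their own pace and stop on an object; the grip force is fixed at half the most. Time passes only in rows, so rows that do not move let the fingers close, or fill a call up. It gives the time, the measured TCP pose, the force, the opening and the grip force at its end, in the units of the state.
- state(): the state, without advancing time (a new reading comes with each control period).
- viewer.read_camera(name): name is "side" or "top"; returns (picture, depth): 400x640x3 uint8, red, green, blue; 400x640 float32, mm along the optical axis (not along the pixel's ray), 0 where there is no reading.
- viewer.get_calibration(name): a dict with "camera_matrix" (3x3 intrinsics, pixels), "dist_coeffs" ([k1, k2, p1, p2, k3] as OpenCV has them; the pictures are not rectified), "world_to_cam" (4x4, takes a point from world to camera coordinates). Camera axes: x right, y up, looking along -z (the intrinsics and any distortion apply to the point x, -y, -z); pixel columns grow to the right and rows downward; lengths in mm; the calibration is good to about 2 mm. A picture is of the moment at which its call begins. get_calibration takes no time and is no camera call.
- env.job_done(): hands the job in; it is judged then, once.
Trained networks look in the newest picture that a camera, given by its name, has taken for a name from the list of things; names that differ only in an ending like _2 or _b are one class to them, and where a whole thing is asked for, a point or a joint stands for the part that bears it (a point fixed in the world has none). Each returns a list of dicts, best first, with "confidence" (0 to 1); they miss things now and then, are a little off and sometimes report something else, mostly with a low value. They report only what shows in the picture. A call takes as long as a camera call.
- models.search_frame(camera, label): "position" ([x, y, z] in mm, in world coordinates, good to about 4 mm: the middle of the surface that is visible of it).
- models.mark_of(camera, label): "position" ([x, y, z] in mm, in world coordinates, good to about 4 mm: a listed point, or the origin of a listed thing).
The state is a dict: "t": time; "joints": joint angles; "qvel": joint speeds; "tau": joint torques, N m; "eef_pos": TCP position; "tcp_rot": TCP orientation; "ft_force": force on the tool from outside, world axes, zero at the start; "moment": the same for the moment, N m; "opening": opening from 0.0 (shut) to 1.0 (fully open); "grip_force": force on a finger pad.
Only numpy, scipy, OpenCV 4.12 (cv2) and the standard library are available. Lean on these libraries where they do the work, as an engineer would, in place of code of your own. Each camera call takes 0.05 s, during which the arm holds its last target. There are 200 camera calls.

TASK

Take the aluminium mould off its rubber mat, put its upright tab between the jaws of the bench-mounted locking pliers and squeeze the handles until they lock over centre on it. Only then lift every plaster casting out of the mould into the steel tray while the pliers keep their grip. Finally press down the end of the release lever to free the mould, and put the empty mould back on the middle of its mat, lying lengthwise along it; leave the tape roll and the small capped vial where they are.

Things in the scene. Friction and masses are not known exactly. Their poses are not given: they have to be found in the camera images.
- pliers: steel locking pliers bolted down, lying level: bars 27 mm above the table, tops at 36 (linkage 43). Origin on the table under the pivot. Jaws point to -y (tips y = -52 mm), handles to +y (ends y = 95). Fixed jaw (face x = -5) and fixed handle on the -x side, moving ones on the +x side, in a U frame to x = 44. Base plate with bolts, 15 mm high, x -29..45, y -22..34 mm; bare table under jaw tips and handles
- jaws (a point): point between the jaw tips, 27 mm above the table, where the middle of the clamped tab lies; axes as pliers. With the jaws open the gap here runs from x = -5 to about +16 mm, open above, below and towards -y
- handle (a joint): rad, moving handle, pivot (vertical axis) at x = 11, y = 4 mm of pliers: 0 = open, grows as squeezed towards the fixed handle, dead centre 0.34, stop 0.45. With the 10 mm tab in the jaws it stays locked at about 0.45 once past centre; with nothing there it springs open again. Closing takes about 6 to 14 N at 45 mm from the pivot; several N the other way would undo it
- fixed_handle (a point): point on the axis of the fixed handle, 45 mm along +y from the pliers origin, where the handles are squeezed; handle bar diameter 13 mm
- moving_handle (a point): point on the axis of the moving handle, 41 mm from its pivot; bar diameter 13 mm. Over both handles here: about 53 mm open, 35 mm locked; squeezing shuts it towards the fixed handle (which does not move)
- release_end (a point): top of the free end of the release lever, a paddle 18 x 14 mm on a lever hinged on the end of the fixed handle, reaching out in +y of pliers. About 44 mm above the table when the pliers are open, rising to about 68 mm as they lock. Pressed down 10 mm or more from there (8 to 14 N) it drives the pliers back over centre and they spring open
- mould: aluminium open mould, 128 x 48 x 20 mm (x, y, z), 0.35 kg, origin at the centre of its underside. Four cavities 25 x 33 mm, 9 mm deep, at x = -48, -16, 16, 48 mm. A bar 10 mm thick (in x), 18 mm high, juts from the +y side at x = -32 mm to y = 86; its end (y 60 to 86) is the upright tab, 40 mm high. Grip the mould across its 48 mm width at its centre
- mould_tab (a point): centre of the tab, at x = -32, y = 72, z = 27 mm of mould. In the jaws the mould's axes are parallel to those of pliers, its body beyond the jaw tips (-y), its underside on the table. With the tab about 4 mm to +x of jaws it stands mid gap; the closing jaw then pushes it against the fixed jaw
- mat: thin black rubber mat fixed on the table, 165 x 96 x 3 mm, long along its x, origin at the centre of its underside; the mould starts on it
- tray: loose shallow steel tray, 120 x 110 mm, 14 mm high, walls and floor 3 to 5 mm, origin at the centre of its underside, 0.5 kg
- tape_roll: roll of white tape, 53 mm wide, 18 mm high, bystander, origin under its centre
- vial: small white capped vial, 21 mm wide, 45 mm high, bystander, origin under its centre
- casting_1: plaster casting: base 22 x 30 x 12 mm (its x, y, z) with a fin on top, 18 x 10 mm and 20 mm high (32 mm in all), 25 g; origin at the centre of its underside. Starts in the first cavity of the mould (x = -48 mm of mould), its underside 11 mm above the mould's; axes as the mould's; three or four castings are present in a start. Grip the fin across its 10 mm (along y)
- casting_2: plaster casting like casting_1. Starts in the second cavity of the mould (x = -16 mm of mould), its underside 11 mm above the mould's; axes as the mould's; three or four castings are present in a start. Grip the fin across its 10 mm (along y)
- casting_3: plaster casting like casting_1. Starts in the third cavity of the mould (x = 16 mm of mould), its underside 11 mm above the mould's; axes as the mould's; three or four castings are present in a start. Grip the fin across its 10 mm (along y)
- casting_4: plaster casting like casting_1. Starts in the fourth cavity of the mould (x = 48 mm of mould), its underside 11 mm above the mould's; axes as the mould's; three or four castings are present in a start. Grip the fin across its 10 mm (along y)

How it is judged (in metres and radians):
On the way, in this order (a step that is already met when the one before it is completed fails the run):
1. the pliers are locked on the mould's tab and let go of, before any casting is in the tray (value of joint handle above 0.39 rad and horizontal distance between mould_tab and jaws below 0.014 m and contact force between mould and pliers above 3 N and contact force between the fingers and handle below 0.5 N and horizontal distance between each of casting_1, casting_2, casting_3, casting_4 and tray above 0.085 m), for 0.3 s.
2. every casting lies in the tray, while the pliers are still locked on the mould (x of casting_1 in the frame of tray between -0.06 and 0.06 m and y of casting_1 in the frame of tray between -0.055 and 0.055 m and z of casting_1 in the frame of tray between -0.005 and 0.03 m and x of casting_2 in the frame of tray between -0.06 and 0.06 m and y of casting_2 in the frame of tray between -0.055 and 0.055 m and z of casting_2 in the frame of tray between -0.005 and 0.03 m and x of casting_3 in the frame of tray between -0.06 and 0.06 m and y of casting_3 in the frame of tray between -0.055 and 0.055 m and z of casting_3 in the frame of tray between -0.005 and 0.03 m and x of casting_4 in the frame of tray between -0.06 and 0.06 m and y of casting_4 in the frame of tray between -0.055 and 0.055 m and z of casting_4 in the frame of tray between -0.005 and 0.03 m and value of joint handle above 0.39 rad and horizontal distance between mould_tab and jaws below 0.014 m and contact force between mould and pliers above 3 N), for 0.3 s.
3. the release lever is pressed by the fingers while the pliers are still locked (contact force between the fingers and release above 1 N and value of joint handle above 0.36 rad).
4. the pliers spring open (value of joint handle below 0.15 rad), for 0.2 s.
At the end, for the whole second after the job is handed in: Every casting lies in the tray (within its walls, not piled more than 30 mm above its underside), the pliers are open (handle below 0.15 rad), and the mould stands flat on the mat, its centre within 35 mm of the mat's centre and its length within 0.3 rad of the mat's (either way round), at rest (x of casting_1 in the frame of tray between -0.06 and 0.06 m and y of casting_1 in the frame of tray between -0.055 and 0.055 m and z of casting_1 in the frame of tray between -0.005 and 0.03 m and x of casting_2 in the frame of tray between -0.06 and 0.06 m and y of casting_2 in the frame of tray between -0.055 and 0.055 m and z of casting_2 in the frame of tray between -0.005 and 0.03 m and x of casting_3 in the frame of tray between -0.06 and 0.06 m and y of casting_3 in the frame of tray between -0.055 and 0.055 m and z of casting_3 in the frame of tray between -0.005 and 0.03 m and x of casting_4 in the frame of tray between -0.06 and 0.06 m and y of casting_4 in the frame of tray between -0.055 and 0.055 m and z of casting_4 in the frame of tray between -0.005 and 0.03 m and value of joint handle below 0.15 rad and horizontal distance between mould and mat below 0.035 m and height (world z) of mould below 0.008 m and angle between mould's own z axis and vertical below 0.1 rad and angle between the x axis of mould and the x axis of mat, either way round below 0.3 rad and linear speed of mould below 0.02 m/s); the robot touches nothing.
It fails at once if the tape roll or the vial is moved more than 30 mm (distance of any of tape_roll, vial from where it was at the start of the episode above 0.03 m).
Of casting_1, casting_2, casting_3, casting_4 only 3 to 4 are there at a start; the rules pass over those that are not, and their reading is None.
At some moment in a run one of tray may be knocked a few centimetres aside while the robot is not near it.
Once in a run the grip may slacken for a moment while it holds something.
It also fails if it takes over 192 s, if anything falls off the work surface, if the arm or the gripper's body presses on something with over 40 N, if the wrist force passes 120 N, or if a joint passes its speed limit or range.

## Working session

There is one attempt and no reset: what is moved stays moved. The work goes in short steps, Python scripts to look and compute and a tool call to move; the robot and the scene stay as the last step left them, time stands still between calls to the robot, and variables do not carry over. Pictures are saved under pics/ and viewed, at most 14 in all, crops included, and the job is handed in when it is done.

Besides the shell and the picture viewer there is one more tool, called after "Emit:" as a command line: name --argument value ..., lists and objects as JSON in quotes. arm_command: Moves the arm, as the interface text tells. Scaled input: -1 to 1 covers 0.25 m each way for a shift and pi rad each way for a turn. Its arguments: {"type":"object","properties":{"rows":{"type":"array","items":{"type":"array"}},"claw":{"type":"number"}},"required":["rows"]}

```bash
mkdir -p pics; ls; cat > h.py <<'E'
import numpy as np, cv2
from cell import state, viewer, env, models
def shot(cam,fn):
    p,d=viewer.read_camera(cam); cv2.imwrite('pics/'+fn,p[:,:,::-1]); return p,d
def world(cam,d,u,v,depth=None):
    c=viewer.get_calibration(cam); K=np.array(c['camera_matrix']);z=d[int(v),int(u)] if depth is None else depth
    n=cv2.undistortPoints(np.array([[[u,v]]],float),K,np.array(c['dist_coeffs']))[0,0]
    return (np.linalg.inv(np.array(c['world_to_cam']))@[n[0]*z,-n[1]*z,-z,1])[:3]
def cloud(cam,d):
    c=viewer.get_calibration(cam); K=np.array(c['camera_matrix'])
    v,u=np.mgrid[0:400,0:640]
    n=cv2.undistortPoints(np.stack([u,v],-1).reshape(-1,1,2).astype(float),K,np.array(c['dist_coeffs'])).reshape(400,640,2)
    P=np.stack([n[...,0]*d,-n[...,1]*d,-d,np.ones_like(d)],-1)@np.linalg.inv(np.array(c['world_to_cam'])).T
    P=P[...,:3]; P[d<=0]=np.nan; return P
E
python3 - <<'E'
from h import *
for c in('top','side'):
    p,d=shot(c,c+'0.png')
    for l in ['pliers','jaws','fixed_handle','moving_handle','release_end','mould','mould_tab','mat','tray','tape_roll','vial','casting_1']:
        r=models.mark_of(c,l); print(c,l,[(np.round(x['position']).tolist(),round(x['confidence'],2)) for x in r[:5]])
s=state();print(s)
E
```

```text
pics
top pliers [([447.0, -103.0, 3.0], 0.89), ([736.0, -135.0, 2.0], 0.3)]
top jaws [([441.0, -155.0, 31.0], 0.58)]
top fixed_handle [([429.0, -61.0, 27.0], 0.83)]
top moving_handle [([474.0, -67.0, 26.0], 0.61)]
top release_end [([438.0, 16.0, 42.0], 0.63), ([388.0, 32.0, 6.0], 0.22)]
top mould [([528.0, -397.0, 1.0], 0.72)]
top mould_tab [([493.0, -323.0, 32.0], 0.58)]
top mat [([522.0, -396.0, 1.0], 0.57)]
top tray [([603.0, -25.0, -0.0], 0.69), ([477.0, -398.0, 14.0], 0.46)]
top tape_roll [([389.0, 28.0, 7.0], 0.8), ([529.0, -398.0, 4.0], 0.66), ([522.0, -398.0, -1.0], 0.45)]
top vial [([601.0, -28.0, 0.0], 0.52), ([740.0, -133.0, -1.0], 0.5), ([446.0, -105.0, -1.0], 0.32)]
top casting_1 [([544.0, -395.0, 11.0], 0.59), ([477.0, -393.0, 10.0], 0.57), ([577.0, -396.0, 15.0], 0.52)]
side pliers [([445.0, -108.0, -1.0], 0.8)]
side jaws [([436.0, -154.0, 25.0], 0.87), ([440.0, 14.0, 45.0], 0.23)]
side fixed_handle [([432.0, -63.0, 30.0], 0.77)]
side moving_handle [([473.0, -71.0, 29.0], 0.55)]
side release_end [([440.0, 16.0, 45.0], 0.4), ([443.0, -107.0, -2.0], 0.3)]
side mould [([5
[... 255 characters left out ...]
.69), ([573.0, -398.0, 14.0], 0.68)]
{'t': 1.3, 'joints': array([-1.38664012e+00,  4.90878125e-01,  1.55889826e+00, -1.09250559e-05,
        1.09168993e+00, -1.05592794e-01]), 'qvel': array([-0.0006592 , -0.00027674,  0.00053872,  0.00030915, -0.00079655,
        0.00094801]), 'tau': array([ 1.36999042e-03, -6.12465405e+01, -2.58428586e+01,  6.93195057e-02,
        4.44911909e-02,  5.52649595e-06]), 'eef_pos': array([ 178.59710825, -598.96035365,  214.67513782]), 'tcp_rot': array([3.14146805e+00, 2.29567107e-05, 2.89754034e-01]), 'ft_force': array([ 0.38980424, -0.71505684,  0.77321263]), 'moment': array([0.00211966, 0.03631983, 0.00274871]), 'grip_force': 0.0, 'opening': 1.0011327467132014}
```

View pics/top0.png

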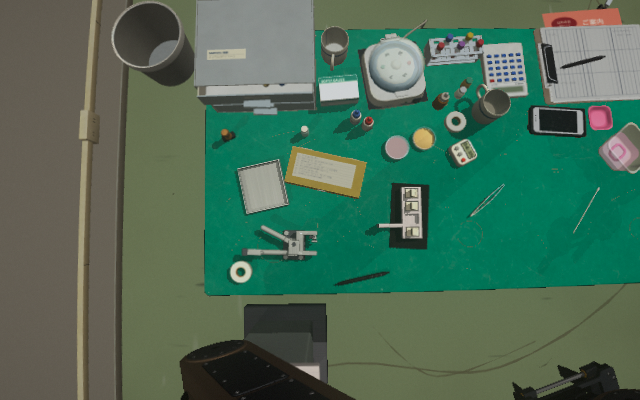

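View pics/side0.png

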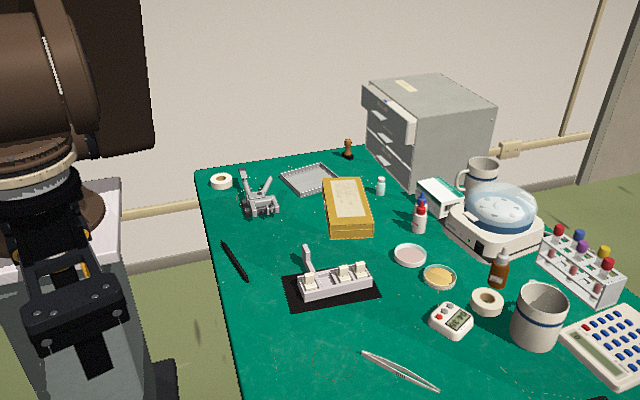

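```bash
python3 - <<'E'
from h import *
for c in('top','side'):
    p,d=viewer.read_camera(c); P=cloud(c,d); np.save(c+'.npy',np.concatenate([P,p],-1))
    x,y,z=P[...,0],P[...,1],P[...,2]
    R=(abs(y+400)<60)&(abs(x-525)<90)
    # mould top surface
    m=R&(z>17)&(z<23)
    r=cv2.minAreaRect(P[m][:,:2].astype(np.float32)); print(c,'mould',m.sum(),r)
    f=R&(z>39)&(z<47)
    n,l,st,ce=cv2.connectedComponentsWithStats(f.astype(np.uint8))
    for i in range(1,n):
        if st[i,4]>8: q=P[l==i]; print(' fin',len(q),q.mean(0).round(1),np.ptp(q,0).round(1), cv2.minAreaRect(q[:,:2].astype(np.float32)))
    t=(abs(y+325)<25)&(abs(x-495)<25)&(z>36)&(z<44); q=P[t]; print(' tab',len(q),q.mean(0).round(1),cv2.minAreaRect(q[:,:2].astype(np.float32)))
    T=(abs(x-603)<90)&(abs(y+27)<90)&(z>10)&(z<18); print(' tray',cv2.minAreaRect(P[T][:,:2].astype(np.float32)))
    H=(abs(x-450)<50)&(y>-165)&(y<5)&(z>30)&(z<50)
    for yy in range(-165,30,10):
        q=P[H&(abs(y-yy)<3)] if yy<5 else P[(abs(x-440)<30)&(abs(y-yy)<3)&(z>30)&(z<55)]
        if len(q): print('  y',yy,np.unique(q[:,0].round(-0)//3*3).astype(int).tolist(), 'zmax',q[:,2].max().round())
E
```

```text
top mould 410 ((526.7352294921875, -383.2886962890625), (82.52072143554688, 128.05136108398438), 88.90508270263672)
 fin 27 [ 574.7 -398.6   44.4] [16.9  8.7  7.2] ((574.3125610351562, -398.42254638671875), (8.211773872375488, 17.1795597076416), 86.77288818359375)
 fin 34 [ 543.3 -398.6   44. ] [17.4  9.9  7.7] ((542.2138061523438, -398.7199401855469), (10.058072090148926, 17.123779296875), 87.03216552734375)
 fin 37 [ 478.4 -398.2   44.2] [17.2 10.8  7. ] ((478.6531066894531, -398.30621337890625), (10.816733360290527, 17.00681495666504), 88.67647552490234)
 tab 30 [ 494.8 -325.5   41.4] ((494.9324035644531, -325.21246337890625), (26.950843811035156, 7.341804504394531), 88.4261245727539)
 tray ((605.45556640625, -40.02928161621094), (120.80427551269531, 142.37289428710938), 11.6588134765625)
  y -155 [426, 429, 432, 435, 456, 459, 462, 465, 468, 471, 474, 477, 480, 483] zmax 40.0
  y -145 [426, 429, 432, 435, 459, 468, 471, 474, 477, 480, 483, 486] zmax 39.0
  y -135 [426, 429, 432, 435, 477, 480, 483, 486] zmax 40.0
  y -125 [426, 429, 432, 435, 438, 441, 444, 447, 450, 453, 456, 45
[... 2432 characters left out ...]
59, 462] zmax 44.0
  y -95 [426, 429, 432, 435, 438, 441, 444, 447, 450, 453, 456, 459, 462, 465] zmax 41.0
  y -85 [429, 432, 465, 468, 474] zmax 37.0
  y -75 [429, 432, 435, 438, 441, 468, 471, 474] zmax 34.0
  y -65 [432, 435, 438, 474, 477, 480, 483] zmax 35.0
  y -55 [429, 432, 435, 438, 441, 477, 480, 483, 486] zmax 35.0
  y -45 [432, 435, 438, 483, 486, 489, 492] zmax 34.0
  y -35 [432, 435, 438, 441, 486, 489, 492, 495, 498] zmax 35.0
  y -25 [429, 432, 435, 438, 441, 492, 495, 498] zmax 42.0
  y -15 [432, 435, 438, 441, 444] zmax 43.0
  y -5 [432, 438, 441, 444] zmax 42.0
  y 5 [432, 435, 438, 441, 444] zmax 44.0
  y 15 [429, 435, 438, 441, 444] zmax 45.0
  y 25 [432, 435] zmax 43.0
```

Top view: the mould with three castings (1, 3, 4; cavity 2 empty) is at px (410,215) on its mat. The pliers are at (290,243), the tray at (262,186), the tape at (241,272) and the vial at (304,132). The side view agrees, and the axes of mould and pliers are nearly world-aligned. I'll start moving to the mould.

Emit:
arm_command --rows '[[[0,0,0],0.0308],[[0,0,0],0.0308],[[0,0,0],0.0307],[[0.155,-0.0893,0],0],[[0.155,-0.0893,0],0]]' --claw 0.8

```text
t: 1.9
eef_pos: [256.2, -554.1, 214.5]
tcp_rot: [-3.142, -0.0, -0.003]
ft_force: [-0.1, -0.8, 0.1]
opening: 0.805
grip_force: 0.0
```

Emit:
arm_command --rows '[[[0.155,-0.0893,0],0],[[0.155,-0.0893,0],0],[[0.155,-0.0893,0],0],[[0.155,-0.0893,0],0],[[0.155,-0.0893,0],0]]'

```text
t: 2.4
eef_pos: [451.4, -441.6, 214.8]
tcp_rot: [3.141, -0.0, -0.0]
ft_force: [-0.5, 0.0, -0.6]
opening: 0.801
grip_force: 0.0
```

Emit:
arm_command --rows '[[[0.155,-0.0893,0],0],[[0.155,-0.0893,0],0],[[0,0,0.15],0],[[0,0,0.15],0],[[0,0,0],0]]'

```text
t: 2.9
eef_pos: [526.1, -396.3, 135.1]
tcp_rot: [-3.136, 0.006, 0.001]
ft_force: [-0.7, -0.0, -0.1]
opening: 0.801
grip_force: 0.0
```

```bash
python3 - <<'E'
import numpy as np,cv2
for c in('top','side'):
    A=np.load(c+'.npy');P=A[...,:3];C=A[...,3:];x,y,z=P[...,0],P[...,1],P[...,2]
    m=(abs(x-520)<110)&(abs(y+398)<75)&(C.max(-1)<60)&(z<12)
    m=cv2.morphologyEx(m.astype(np.uint8),cv2.MORPH_OPEN,np.ones((3,3)))>0
    print(c,'mat',cv2.minAreaRect(P[m][:,:2].astype(np.float32)))
    # fixed handle / jaw edges
    H=(z>29)&(z<50)
    for lo,hi in((-165,-140),(-150,-130),(-80,-55),(-55,-30),(-20,10)):
        q=P[H&(x<447)&(x>415)&(y>lo)&(y<hi)]; print(c,lo,hi,np.percentile(q[:,0],[3,50,97]).round(1))
    q=P[H&(x<500)&(x>415)&(y>-175)&(y<-140)]; print('tip y',np.percentile(q[:,1],[1,3,10]).round(1))
    q=P[H&(x<440)&(y>-5)&(y<40)&(x>415)]; print('lever end y',np.percentile(q[:,1],[90,97,99]).round(1))
    T=(abs(x-603)<90)&(abs(y+27)<80)&(z>9)&(z<18)
    T=T&(C.max(-1)-C.min(-1)<40); l=cv2.connectedComponentsWithStats(T.astype(np.uint8)); i=1+l[2][1:,4].argmax()
    print('tray',cv2.minAreaRect(P[l[1]==i][:,:2].astype(np.float32)))
E
```

```text
top mat ((519.6484985351562, -396.3808898925781), (96.96691131591797, 164.68087768554688), 85.71196746826172)
top -165 -140 [426.9 432.  436.8]
top -150 -130 [427.1 432.1 437. ]
top -80 -55 [430.5 435.6 440.6]
top -55 -30 [431.  436.2 441.1]
top -20 10 [429.8 437.3 444.5]
tip y [-159.7 -159.5 -158.6]
lever end y [20.8 22.5 23.5]
tray ((586.2023315429688, -28.244674682617188), (87.9520492553711, 109.89871215820312), 11.409087181091309)
side mat ((520.4322509765625, -396.7688903808594), (97.15636444091797, 166.41395568847656), 85.51545715332031)
side -165 -140 [427.5 432.4 437.4]
side -150 -130 [427.6 432.9 437.8]
side -80 -55 [429.5 434.8 441.5]
side -55 -30 [431.3 436.2 442. ]
side -20 10 [431.7 437.6 445. ]
tip y [-162.3 -162.  -160. ]
lever end y [21.9 22.8 23.4]
tray ((598.2880859375, -26.86902618408203), (113.70858001708984, 114.962646484375), 10.595356941223145)
```

Emit:
arm_command --rows '[[[0.002,0.006,0.16],0],[[0,0,0.16],0],[[0,0,0.12],0],[[0,0,0.08],0],[[0,0,0],0]]'

```text
t: 3.4
eef_pos: [527.3, -399.6, 8.7]
tcp_rot: [-3.14, 0.002, -0.001]
ft_force: [0.0, -0.2, 1.4]
opening: 0.8
grip_force: 0.0
```

Emit:
arm_command --rows '[[[0,0,0],0],[[0,0,0],0],[[0,0,0],0],[[0,0,0],0],[[0,0,0],0]]' --claw 0.1

```text
t: 3.9
eef_pos: [528.2, -399.6, 10.7]
tcp_rot: [3.141, -0.001, -0.0]
ft_force: [-1.6, 2.9, 6.7]
opening: 0.503
grip_force: 30.0
```

Emit:
arm_command --rows '[[[0,0,-0.04],0],[[0,0,-0.06],0],[[0,0,-0.08],0],[[0,0,-0.06],0],[[0,0,0],0]]'

```text
t: 4.4
eef_pos: [528.8, -400.4, 72.5]
tcp_rot: [3.139, -0.003, -0.0]
ft_force: [-0.3, 0.9, -4.8]
opening: 0.502
grip_force: 30.0
```

Emit:
arm_command --rows '[[[-0.04,-0.14,0],0],[[-0.05,-0.15,0],0],[[-0.05,-0.15,0],0],[[-0.05,-0.12,0],0],[[0,0,0],0]]'

```text
t: 4.9
eef_pos: [478.3, -255.8, 69.3]
tcp_rot: [-3.139, 0.003, 0.002]
ft_force: [-0.8, -0.5, -4.5]
opening: 0.504
grip_force: 30.0
```

```bash
python3 - <<'E'
from h import *
s=state();print(s['eef_pos'],s['tcp_rot'],s['opening'],s['grip_force'],s['ft_force'])
for c in('top','side'):
    p,d=shot(c,c+'1.png'); P=cloud(c,d); x,y,z=P[...,0],P[...,1],P[...,2]
    ex,ey,ez=s['eef_pos']; ex-=32; ey+=72
    t=(abs(y-ey)<25)&(abs(x-ex)<18)&(z>ez+20)&(z<ez+50); q=P[t]; print(c,len(q),q.mean(0),q[:,2].max(),cv2.minAreaRect(q[:,:2].astype(np.float32)))
    for l in('mould_tab','jaws'): print(l,[(np.round(r['position']),r['confidence']) for r in models.mark_of(c,l)][:2])
E
```

```text
[ 478.34745173 -255.84205506   69.29104959] [-3.13927687e+00  3.07366836e-03  1.96559097e-03] 0.5038521425390933 29.9757282435894 [-0.8412242  -0.54062232 -4.50020105]<stdin>:6: RuntimeWarning: Mean of empty slice.
  ret = um.true_divide(
Traceback (most recent call last):
ValueError: zero-size array to reduction operation maximum which has no identity
```

```bash
python3 - <<'E'
from h import *
s=state()
for c in('side',):
    p,d=shot(c,c+'1.png'); P=cloud(c,d); x,y,z=P[...,0],P[...,1],P[...,2]
    ex,ey,ez=s['eef_pos']; ex-=32; ey+=72
    t=(abs(y-ey)<25)&(abs(x-ex)<18)&(z>ez+15)&(z<ez+50); q=P[t]; print(c,len(q))
    if len(q):print(q.mean(0),q[:,2].max(),cv2.minAreaRect(q[:,:2].astype(np.float32)))
    for l in('mould_tab','jaws'): print(l,[(np.round(r['position']),r['confidence']) for r in models.mark_of(c,l)][:2])
E
```

```text
side 80
[ 446.82331394 -190.31265286   96.33350441] 103.38661298362575 ((447.47467041015625, -185.29177856445312), (29.00178337097168, 10.051935195922852), 89.99461364746094)
mould_tab [(array([439.,  18.,  44.]), 0.71), (array([ 443., -186.,   88.]), 0.59)]
jaws []
```

View pics/side1.png

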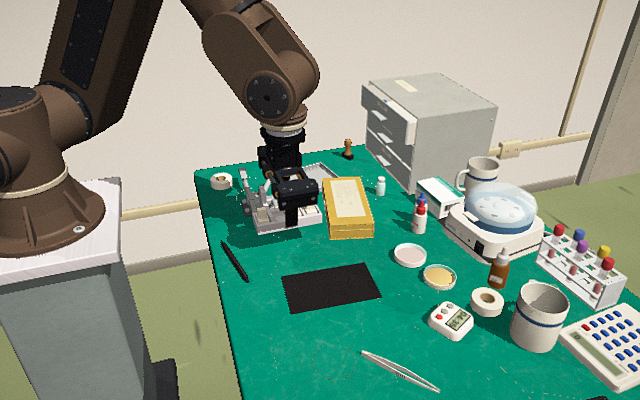

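Emit:
arm_command --rows '[[[0,0,0.1],0],[[0,0,0.08],0],[[0,0,0.05],0],[[0,0,0],0],[[0,0,0],0]]'

```text
t: 5.6
eef_pos: [480.6, -260.0, 12.3]
tcp_rot: [3.141, -0.0, -0.001]
ft_force: [0.6, -0.3, -4.9]
opening: 0.504
grip_force: 30.0
```

```bash
python3 - <<'E'
from h import *
s=state();print(s['eef_pos'])
for c in('side','top'):
    p,d=viewer.read_camera(c); P=cloud(c,d); x,y,z=P[...,0],P[...,1],P[...,2]
    ex,ey,ez=s['eef_pos']; ex-=32; ey+=72
    t=(abs(y-ey)<25)&(abs(x-ex)<18)&(z>ez+15)&(z<ez+50); q=P[t]; print(c,len(q))
    if len(q):print(q.mean(0),q[:,2].max(),cv2.minAreaRect(q[:,:2].astype(np.float32)))
    q=P[t&(z>ez+22)]
    if len(q):print(q.mean(0),cv2.minAreaRect(q[:,:2].astype(np.float32)))
    q=P[(z>29)&(x<447)&(x>415)&(y>-165)&(y<-140)];
    if len(q):print('jaw',np.percentile(q[:,0],[3,50,97]))
E
```

```text
[ 480.63623363 -260.01844532   12.28155902]
side 75
[ 447.54141352 -191.55061815   39.03335231] 46.310870149107814 ((448.3531799316406, -187.71347045898438), (10.075530052185059, 26.032493591308594), 0.5152050852775574)
[ 447.62240006 -190.23250162   41.86835525] ((448.3707580566406, -188.19944763183594), (9.926050186157227, 25.02290916442871), 1.257527470588684)
jaw [427.32686667 432.00718936 437.98885295]
top 0
jaw [415.28451278 423.02980393 442.60762691]
```

Emit:
arm_command --rows '[[[-0.003,-0.03,0],0],[[0,-0.04,0],0],[[0,-0.04,0],0],[[0,-0.026,0],0],[[0,0,0],0]]'

```text
t: 6.2
eef_pos: [479.7, -224.4, 12.3]
tcp_rot: [-3.142, 0.0, 0.001]
ft_force: [-0.4, 0.7, -3.4]
opening: 0.504
grip_force: 30.0
```

Emit:
arm_command --rows '[[[0,0,0.008],0],[[0,0,0.006],0],[[0,0,0.004],0],[[0,0,0],0],[[0,0,0],0]]'

```text
t: 6.7
eef_pos: [479.7, -225.9, 7.7]
tcp_rot: [3.141, -0.0, -0.0]
ft_force: [-0.8, 0.0, 0.4]
opening: 0.502
grip_force: 30.0
```

Emit:
arm_command --rows '[[[0,0,0],0],[[0,0,0],0],[[0,0,0],0],[[0,0,-0.1],0],[[0,0,-0.15],0]]' --claw 0.72

```text
t: 7.2
eef_pos: [478.9, -225.1, 69.4]
tcp_rot: [-3.14, 0.003, -0.0]
ft_force: [0.8, -0.9, 0.5]
opening: 0.72
grip_force: 0.0
```

Emit:
arm_command --rows '[[[-0.03,-0.04,-0.15],0],[[-0.03,-0.1,-0.1],0.0455],[[0,0,0],0.0455],[[0,0,0],0.0455],[[0,0,0],0.0455]]'

```text
t: 7.7
eef_pos: [464.8, -190.4, 133.1]
tcp_rot: [3.142, -0.001, -0.578]
ft_force: [-0.2, -0.1, 0.2]
opening: 0.719
grip_force: 0.0
```

```bash
python3 - <<'E'
from h import *
s=state();print(s['eef_pos'],s['tcp_rot'],s['joints'])
for c in('side','top'):
    p,d=shot(c,c+'2.png'); P=cloud(c,d); x,y,z=P[...,0],P[...,1],P[...,2]
    t=(abs(y+155)<25)&(abs(x-447)<15)&(z>37.5)&(z<48); q=P[t]; print(c,len(q))
    if len(q):print(q.mean(0),cv2.minAreaRect(q[:,:2].astype(np.float32)))
    t=(abs(y+226)<20)&(abs(x-480)<70)&(z>35)&(z<48)
    n,l,st,ce=cv2.connectedComponentsWithStats(t.astype(np.uint8))
    for i in range(1,n):
        if st[i,4]>8: print(' fin',cv2.minAreaRect(P[l==i][:,:2].astype(np.float32)),P[l==i][:,2].max())
E
```

```text
[ 464.78149161 -190.44117702  133.10208965] [ 3.14157661e+00 -1.01986224e-03 -5.77513440e-01] [-5.20416979e-01  4.27564354e-01  1.94655093e+00 -1.06998517e-04
  7.66460086e-01  1.62796984e+00]
side 36
[ 446.77948315 -154.21459714   39.73461241] ((447.5318908691406, -153.70681762695312), (18.570919036865234, 25.90159797668457), 28.2405948638916)
 fin ((525.4202880859375, -225.12355041503906), (18.183202743530273, 12.926909446716309), 2.814742088317871) 43.67768860618628
 fin ((493.9975280761719, -225.33352661132812), (12.15655517578125, 17.20220947265625), 85.59449768066406) 44.064371625015156
 fin ((429.79388427734375, -225.29397583007812), (17.46438217163086, 12.347182273864746), 2.0147223472595215) 44.30115601694865
top 0
 fin ((525.291259765625, -225.4402618408203), (7.4200615882873535, 14.778193473815918), 88.22920989990234) 45.36124081052151
```

Emit:
arm_command --rows '[[[0,0,0],-0.045],[[0,0,0],-0.045],[[0,0,0],-0.045],[[0,0,0],-0.045],[[0,0,0],-0.045]]' --claw 0.88

```text
t: 8.3
eef_pos: [464.6, -190.6, 132.5]
tcp_rot: [-3.142, 0.0, 0.146]
ft_force: [-0.1, -1.1, -0.1]
opening: 0.881
grip_force: 0.0
```

Emit:
arm_command --rows '[[[0,0,0],-0.045],[[0,0,0],-0.045],[[0,0,0],-0.045],[[0,0,0],-0.045],[[0,0,0],-0.045]]'

```text
t: 8.8
eef_pos: [464.7, -190.6, 132.5]
tcp_rot: [-3.142, 0.0, 0.852]
ft_force: [0.1, -0.3, 0.8]
opening: 0.879
grip_force: 0.0
```

Emit:
arm_command --rows '[[[0,0,0],-0.045],[[0,0,0],-0.045],[[0,0,0],-0.045],[[0,0,0],-0.045],[[0,0,0],-0.045]]'

```text
t: 9.3
eef_pos: [464.7, -190.6, 132.5]
tcp_rot: [-3.141, 0.0, 1.559]
ft_force: [-0.1, 1.1, 0.3]
opening: 0.879
grip_force: 0.0
```

Emit:
arm_command --rows '[[[0,0,0],0],[[0.15,-0.02,0],0],[[0.15,-0.03,0],0],[[0.15,-0.02,0],0],[[0.09,0,0],0]]'

```text
t: 9.8
eef_pos: [449.3, -53.2, 132.6]
tcp_rot: [-3.141, -0.0, 1.548]
ft_force: [-0.3, -0.9, 0.2]
opening: 0.879
grip_force: 0.0
```

Emit:
arm_command --rows '[[[-0.024,-0.003,0],0],[[0,0,0],0],[[0,0,0.1],0],[[0,0,0.1],0],[[0,0,0],0]]' --claw 1.0

```text
t: 10.3
eef_pos: [448.3, -61.8, 80.7]
tcp_rot: [-3.138, -0.001, 1.547]
ft_force: [1.3, -0.3, -0.1]
opening: 1.0
grip_force: 0.0
```

```bash
python3 - <<'E'
from h import *
s=state();print(s['eef_pos'],s['opening'])
p,d=shot('side','side3.png'); cv2.imwrite('pics/s3c.png',cv2.resize(p[130:260,190:360,::-1],(680,520),interpolation=2))
P=cloud('side',d);x,y,z=P[...,0],P[...,1],P[...,2]
t=(abs(y+155)<25)&(abs(x-447)<15)&(z>37.5)&(z<48); q=P[t]; print(len(q),q.mean(0))
E
```

```text
[448.29070021 -61.80307467  80.65116784] 0.9995432788305428
36 [ 447.18259277 -153.12325619   39.38312203]
```

View pics/s3c.png

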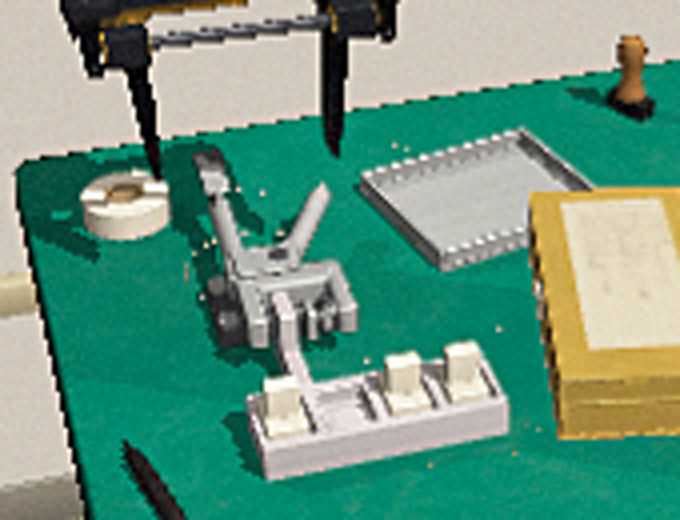

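The tab (crop px 283,300) stands between the jaws, and the open fingers (150,170 and 333,150) hang over the handles. Next I go down and squeeze.

Emit:
arm_command --rows '[[[0,0,0.1],0],[[0,0,0.09],0],[[0,0,0.06],0],[[0,-0.012,0],0],[[0,0,0],0]]'

```text
t: 10.85
eef_pos: [446.3, -61.5, 21.0]
tcp_rot: [3.141, 0.0, 1.548]
ft_force: [-0.4, -0.2, -0.1]
opening: 0.998
grip_force: 0.0
```

Emit:
arm_command --rows '[[[0,0,0],0],[[0,0,0],0],[[0,0,0],0],[[0,0,0],0],[[0,0,0],0]]' --claw 0.2

```text
t: 11.35
eef_pos: [448.3, -61.5, 20.8]
tcp_rot: [3.137, 0.001, 1.548]
ft_force: [8.4, 1.9, 0.1]
opening: 0.635
grip_force: 3.6
```

Emit:
arm_command --rows '[[[0,0,0],0],[[0,0,0],0],[[0,0,0],0],[[0,0,0],0],[[0,0,0],0]]'

```text
t: 11.85
eef_pos: [445.4, -61.2, 20.7]
tcp_rot: [-3.14, 0.0, 1.549]
ft_force: [-5.3, -3.1, 10.4]
opening: 0.341
grip_force: 30.0
```

Emit:
arm_command --rows '[[[0,0,0],0],[[0,0,0],0],[[0,0,0],0],[[0,0,-0.15],0],[[0,0,-0.2],0]]' --claw 0.8

```text
t: 12.35
eef_pos: [445.1, -60.8, 107.0]
tcp_rot: [-3.136, -0.001, 1.548]
ft_force: [0.2, 0.1, -0.0]
opening: 0.703
grip_force: 0.0
```

Emit:
arm_command --rows '[[[0,0,-0.15],0],[[0,0.1,0],0],[[0,0.15,0],0],[[0,0.15,0],0],[[0,0,0],0]]'

```text
t: 12.85
eef_pos: [549.6, -63.5, 144.9]
tcp_rot: [3.139, 0.0, 1.549]
ft_force: [-0.5, -0.4, -0.7]
opening: 0.796
grip_force: 0.0
```

```bash
python3 - <<'E'
from h import *
s=state();print(s['eef_pos'],s['opening'])
p,d=shot('side','side4.png'); cv2.imwrite('pics/s4c.png',cv2.resize(p[130:260,190:360,::-1],(680,520),interpolation=2))
for c in('side','top'):
    d=d if c=='side' else viewer.read_camera(c)[1]
    P=cloud(c,d);x,y,z=P[...,0],P[...,1],P[...,2]
    t=(abs(y+155)<25)&(abs(x-447)<15)&(z>37.5)&(z<48); q=P[t]; print('tab',len(q),q.mean(0) if len(q) else '')
    t=(abs(y+226)<20)&(abs(x-480)<70)&(z>35)&(z<48)
    n,l,st,ce=cv2.connectedComponentsWithStats(t.astype(np.uint8))
    for i in range(1,n):
        if st[i,4]>8: print(' fin',cv2.minAreaRect(P[l==i][:,:2].astype(np.float32)))
    for l in('release_end','moving_handle','tray'): print(l,[(np.round(r['position']),round(r['confidence'],2)) for r in models.mark_of(c,l)][:2])
    q=P[(abs(x-440)<15)&(y>-5)&(y<35)&(z>50)]
    if len(q): print('lever',q.mean(0),q.max(0),q.min(0))
E
```

```text
[549.64061856 -63.54512423 144.943486  ] 0.7964203055913407
tab 37 [ 442.9988607  -154.89962563   39.32590656]
 fin ((520.881591796875, -226.72122192382812), (17.85508918762207, 10.925283432006836), 2.4047718048095703)
 fin ((488.6898498535156, -227.97340393066406), (11.297309875488281, 17.086320877075195), 87.77159881591797)
 fin ((424.8199462890625, -225.9813232421875), (13.533232688903809, 16.164657592773438), 76.9641342163086)
release_end [(array([443.,   4.,  64.]), 0.56)]
moving_handle [(array([456., -63.,  31.]), 0.64)]
tray [(array([602., -24.,  -3.]), 0.79)]
lever [438.33416771   3.0076421   61.75761084] [448.17218143  13.24598376  70.26088888] [430.25694188  -4.96228066  51.54180871]
tab 38 [ 442.5296778  -152.98529392   39.79764345]
 fin ((520.4185180664062, -226.6854705810547), (9.958733558654785, 14.925518035888672), 88.67855072021484)
 fin ((488.6871337890625, -225.86566162109375), (9.696907997131348, 14.598012924194336), 88.72340393066406)
 fin ((424.5216369628906, -225.30859375), (7.380789756774902, 17.01730728149414), 88.3841323852539)
release_end []
moving_handle [(array([ 450., -104.,   -1.]), 0.65), (array([456., -64.,  24.]), 0.54)]
tray []
lever [436.90898395   5.86235953 596.60412277] [454.90753973  29.25479598 616.84820372] [425.04765075  -4.98821882 567.32334315]
```

View pics/s4c.png

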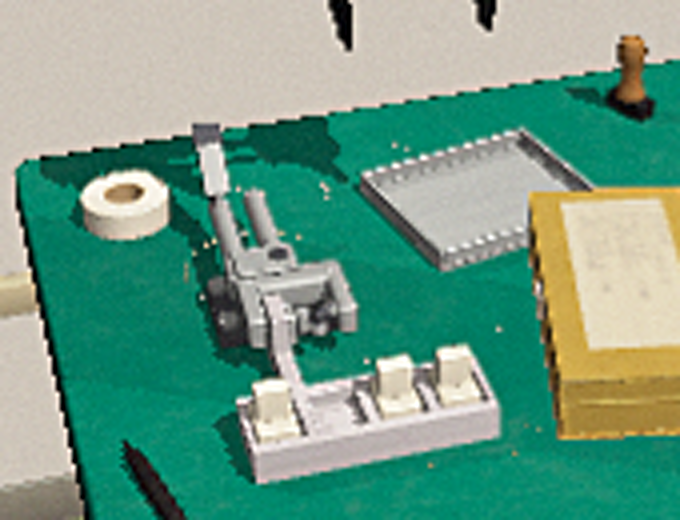

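Pliers are locked (handles parallel, release paddle raised at crop px 207,133), and all three castings remain in the mould. Step 1 is done; castings next.

Emit:
arm_command --rows '[[[0,0,0],0.0457],[[0,0,0],0.0457],[[0,0,0],0.0457],[[0,0,0],0.0457],[[0,0,0],0.0457]]' --claw 0.3

```text
t: 13.75
eef_pos: [546.0, -63.4, 145.3]
tcp_rot: [3.141, 0.0, 0.825]
ft_force: [0.8, 0.2, -0.0]
opening: 0.433
grip_force: 0.0
```

Emit:
arm_command --rows '[[[0,0,0],0.0457],[[0,0,0],0.0457],[[0,0,0],0.0457],[[0,0,0],0.0457],[[0,0,0],0.0457]]'

```text
t: 14.25
eef_pos: [546.0, -63.4, 145.3]
tcp_rot: [3.141, -0.0, 0.107]
ft_force: [0.0, 0.4, -0.2]
opening: 0.304
grip_force: 0.0
```

Emit:
arm_command --rows '[[[0,0,0],0.0457],[[-0.03,0.163,0],0],[[-0.03,0.163,0],0],[[-0.03,0.163,0],0],[[-0.03,0.163,0],0]]'

```text
t: 14.75
eef_pos: [510.5, -226.8, 145.4]
tcp_rot: [3.141, -0.0, -0.03]
ft_force: [0.5, 0.3, -0.8]
opening: 0.296
grip_force: 0.0
```

Emit:
arm_command --rows '[[[0,0,0.1],0],[[0,0,0.1],0],[[0,0,0],0],[[0,0,0],0],[[0,0,0],0]]'

```text
t: 15.25
eef_pos: [511.8, -225.4, 96.4]
tcp_rot: [3.141, -0.001, -0.03]
ft_force: [0.8, -1.1, -0.0]
opening: 0.303
grip_force: 0.0
```

Emit:
arm_command --rows '[[[0.036,0.004,0],0],[[0,0,0.1],0],[[0,0,0.1],0],[[0,0,0.07],0],[[0,0,0],0]]'

```text
t: 15.75
eef_pos: [520.3, -226.2, 26.4]
tcp_rot: [-3.141, 0.002, -0.03]
ft_force: [-0.2, 0.5, -0.5]
opening: 0.3
grip_force: 0.0
```

Emit:
arm_command --rows '[[[0,0,0],0],[[0,0,0],0],[[0,0,0],0],[[0,0,0],0],[[0,0,-0.02],0]]' --claw 0.0

```text
t: 16.25
eef_pos: [520.4, -226.7, 33.0]
tcp_rot: [3.141, -0.001, -0.031]
ft_force: [1.0, -0.1, 0.1]
opening: 0.103
grip_force: 30.0
```

Emit:
arm_command --rows '[[[0,0,-0.06],0],[[0,0,-0.15],0],[[0,0,-0.15],0],[[0,0,0],0],[[0,0,0],0]]'

```text
t: 16.75
eef_pos: [520.3, -226.7, 123.5]
tcp_rot: [3.141, -0.002, -0.031]
ft_force: [-1.3, -0.4, 0.5]
opening: 0.102
grip_force: 30.0
```

Emit:
arm_command --rows '[[[0.0862,-0.169,0],0],[[0.0862,-0.169,0],0],[[0.0862,-0.169,0],0],[[0.0862,-0.169,0],0],[[0.0862,-0.169,0],0]]'

```text
t: 17.25
eef_pos: [634.5, -16.9, 121.1]
tcp_rot: [-3.141, 0.002, -0.031]
ft_force: [0.4, -0.6, 0.1]
opening: 0.1
grip_force: 30.0
```

```bash
cat >tray.py <<'E'
from h import *
s=state();print(s['eef_pos'],s['tcp_rot'][2],s['opening'],s['grip_force'])
p,d=viewer.read_camera('side');P=cloud('side',d);x,y,z=P[...,0],P[...,1],P[...,2]
print([(np.round(r['position']),round(r['confidence'],2)) for r in models.mark_of('side','tray')][:2])
T=(abs(x-603)<110)&(abs(y+27)<90)&(z>10)&(z<17)&(p.astype(int).max(-1)-p.astype(int).min(-1)<40)
l=cv2.connectedComponentsWithStats(T.astype(np.uint8),connectivity=8); i=1+l[2][1:,4].argmax()
print(cv2.minAreaRect(P[l[1]==i][:,:2].astype(np.float32)))
E
python3 tray.py
```

```text
[634.45143353 -16.90155571 121.13377369] -0.03076915452250306 0.09990766335417177 29.998987019062042
[(array([599., -24.,  -1.]), 0.87), (array([386.,  33.,  -1.]), 0.16)]
((601.8430786132812, -24.41008758544922), (121.6032943725586, 115.67826080322266), 12.475942611694336)
```

Emit:
arm_command --rows '[[[0,0,0.15],0],[[0,0,0.15],0],[[0,0,0.07],0],[[0,0,0.025],0],[[0,0,0],0]]'

```text
t: 17.85
eef_pos: [633.6, -19.2, 22.7]
tcp_rot: [-3.141, 0.003, -0.031]
ft_force: [0.3, 0.8, -0.5]
opening: 0.101
grip_force: 30.0
```

Emit:
arm_command --rows '[[[0,0,0],0],[[0,0,0],0],[[0,0,0],0],[[0,0,-0.1],0],[[0,0,-0.18],0]]' --claw 0.3

```text
t: 18.35
eef_pos: [633.1, -18.7, 92.5]
tcp_rot: [-3.141, 0.005, -0.031]
ft_force: [0.6, -0.4, 0.1]
opening: 0.298
grip_force: 0.0
```

Emit:
arm_command --rows '[[[-0.0924,0.1413,0],0],[[-0.0924,0.1413,0],0],[[-0.0924,0.1413,0],0],[[-0.0924,0.1413,0],0],[[-0.0924,0.1413,0],0]]'

```text
t: 18.85
eef_pos: [512.6, -193.0, 94.5]
tcp_rot: [3.141, -0.001, -0.03]
ft_force: [0.1, -0.2, 0.0]
opening: 0.3
grip_force: 0.0
```

Emit:
arm_command --rows '[[[-0.0924,0.1413,0],0],[[0,0,0],0],[[0,0,0],0],[[0,0,0],0],[[0,0,0],0]]'

```text
t: 19.35
eef_pos: [490.0, -225.5, 94.0]
tcp_rot: [3.141, -0.0, -0.029]
ft_force: [0.5, -0.6, -1.3]
opening: 0.3
grip_force: 0.0
```

Emit:
arm_command --rows '[[[-0.005,0.004,0.1],0],[[0,0,0.1],0],[[0,0,0.07],0],[[0,0,0],0],[[0,0,0],0]]'

```text
t: 19.85
eef_pos: [488.5, -226.8, 26.6]
tcp_rot: [-3.141, 0.0, -0.03]
ft_force: [-0.1, 0.5, 0.7]
opening: 0.303
grip_force: 0.0
```

Emit:
arm_command --rows '[[[0,0,0],0],[[0,0,0],0],[[0,0,0],0],[[0,0,0],0],[[0,0,-0.02],0]]' --claw 0.0

```text
t: 20.35
eef_pos: [488.0, -227.3, 31.4]
tcp_rot: [-3.142, 0.0, -0.031]
ft_force: [0.8, 0.7, -0.8]
opening: 0.101
grip_force: 30.0
```

Emit:
arm_command --rows '[[[0,0,-0.06],0],[[0,0,-0.15],0],[[0,0,-0.15],0],[[0,0,0],0],[[0,0,0],0]]'

```text
t: 20.85
eef_pos: [488.2, -227.4, 122.1]
tcp_rot: [3.141, -0.001, -0.031]
ft_force: [-0.6, -0.6, 0.4]
opening: 0.103
grip_force: 30.0
```

Emit:
arm_command --rows '[[[0.0848,-0.1643,0],0],[[0.0848,-0.1643,0],0],[[0.0848,-0.1643,0],0],[[0.0848,-0.1643,0],0],[[0.0848,-0.1643,0],0]]'

```text
t: 21.35
eef_pos: [600.4, -23.5, 119.9]
tcp_rot: [-3.141, 0.002, -0.031]
ft_force: [0.8, -0.9, -1.6]
opening: 0.101
grip_force: 30.0
```

```bash
python3 tray.py
```

```text
[600.41124836 -23.49719374 119.85411262] -0.030805210272407013 0.10083701218217334 29.999104142189026
[(array([602., -22.,  -3.]), 0.76)]
((570.5473022460938, -32.42363739013672), (59.47431182861328, 114.49530792236328), 13.682112693786621)
```

Emit:
arm_command --rows '[[[0,0,0.15],0],[[0,0,0.15],0],[[0,0,0.07],0],[[0,0,0.02],0],[[0,0,0],0]]'

```text
t: 21.95
eef_pos: [599.7, -25.7, 22.8]
tcp_rot: [-3.141, 0.002, -0.031]
ft_force: [0.1, 1.4, -0.1]
opening: 0.102
grip_force: 30.0
```

Emit:
arm_command --rows '[[[0,0,0],0],[[0,0,0],0],[[0,0,0],0],[[0,0,-0.1],0],[[0,0,-0.18],0]]' --claw 0.3

```text
t: 22.45
eef_pos: [599.1, -25.2, 92.9]
tcp_rot: [-3.141, 0.004, -0.031]
ft_force: [-0.2, 0.7, 0.1]
opening: 0.3
grip_force: 0.0
```

Emit:
arm_command --rows '[[[-0.1127,0.1372,0],0],[[-0.1127,0.1372,0],0],[[-0.1127,0.1372,0],0],[[-0.1127,0.1372,0],0],[[-0.1127,0.1372,0],0]]'

```text
t: 22.95
eef_pos: [453.3, -193.5, 94.6]
tcp_rot: [3.141, -0.001, -0.03]
ft_force: [0.9, -0.2, 0.1]
opening: 0.297
grip_force: 0.0
```

Emit:
arm_command --rows '[[[-0.1127,0.1372,0],0],[[0,0,0],0],[[0,0,0],0],[[0,0,0],0],[[0,0,0],0]]'

```text
t: 23.45
eef_pos: [425.8, -225.0, 94.0]
tcp_rot: [3.141, -0.0, -0.029]
ft_force: [0.1, 0.2, -0.5]
opening: 0.297
grip_force: 0.0
```

Emit:
arm_command --rows '[[[-0.004,0.002,0.1],0],[[0,0,0.1],0],[[0,0,0.07],0],[[0,0,0],0],[[0,0,0],0]]'

```text
t: 23.95
eef_pos: [424.5, -225.7, 26.5]
tcp_rot: [-3.141, 0.001, -0.029]
ft_force: [-0.5, 0.7, 1.1]
opening: 0.3
grip_force: 0.0
```

Emit:
arm_command --rows '[[[0,0,0],0],[[0,0,0],0],[[0,0,0],0],[[0,0,0],0],[[0,0,-0.02],0]]' --claw 0.0

```text
t: 24.45
eef_pos: [424.0, -226.3, 31.5]
tcp_rot: [-3.142, 0.0, -0.031]
ft_force: [1.0, -0.4, -0.7]
opening: 0.102
grip_force: 30.0
```

Emit:
arm_command --rows '[[[0,0,-0.06],0],[[0,0,-0.15],0],[[0,0,-0.15],0],[[0,0,0],0],[[0,0,0],0]]'

```text
t: 24.95
eef_pos: [424.1, -226.4, 122.0]
tcp_rot: [3.14, -0.001, -0.031]
ft_force: [-0.1, 0.5, -0.3]
opening: 0.103
grip_force: 30.0
```

Emit:
arm_command --rows '[[[0.1098,-0.159,0],0],[[0.1098,-0.159,0],0],[[0.1098,-0.159,0],0],[[0.1098,-0.159,0],0],[[0.1098,-0.159,0],0]]'

```text
t: 25.45
eef_pos: [567.6, -30.0, 119.7]
tcp_rot: [-3.141, 0.003, -0.031]
ft_force: [1.2, -1.5, -0.0]
opening: 0.101
grip_force: 30.0
```

```bash
python3 tray.py
```

```text
[567.60910141 -29.95682388 119.72366488] -0.030728532993999247 0.10058521954238264 29.99919891357422
[(array([600., -24.,  -0.]), 0.89)]
((601.26171875, -25.900680541992188), (121.90180969238281, 115.20552062988281), 12.40926456451416)
```

Emit:
arm_command --rows '[[[0,0,0.15],0],[[0,0,0.15],0],[[0,0,0.07],0],[[0,0,0.02],0],[[0,0,0],0]]'

```text
t: 26.05
eef_pos: [566.5, -32.2, 22.8]
tcp_rot: [-3.141, 0.003, -0.031]
ft_force: [-0.0, 0.2, 0.6]
opening: 0.103
grip_force: 30.0
```

Emit:
arm_command --rows '[[[0,0,0],0],[[0,0,0],0],[[0,0,0],0],[[0,0,-0.1],0],[[0,0,-0.18],0]]' --claw 0.3

```text
t: 26.55
eef_pos: [566.1, -31.7, 93.0]
tcp_rot: [-3.141, 0.004, -0.031]
ft_force: [0.8, 0.0, 0.8]
opening: 0.297
grip_force: 0.0
```

Emit:
arm_command --rows '[[[0,0,-0.1],0],[[0,0,-0.1],0],[[0,0,0],0],[[0,0,0],0],[[0,0,0],0]]' --claw 0.0

```text
t: 27.05
eef_pos: [566.9, -31.8, 143.1]
tcp_rot: [-3.142, 0.001, -0.031]
ft_force: [-0.4, 0.4, 0.5]
opening: 0.006
grip_force: 0.0
```

```bash
python3 - <<'E'
from h import *
s=state();print(s['eef_pos'],s['opening'])
p,d=shot('side','side5.png'); cv2.imwrite('pics/s5c.png',cv2.resize(p[130:260,190:360,::-1],(680,520),interpolation=2))
P=cloud('side',d);x,y,z=P[...,0],P[...,1],P[...,2]
q=P[(abs(x-440)<20)&(y>-15)&(y<45)&(z>50)&(z<90)]; print('lever',np.percentile(q,[2,50,98],axis=0).round(1))
q=q[q[:,2]>61];print(q.mean(0),q.min(0),q.max(0))
print([(np.round(r['position']),round(r['confidence'],2)) for r in models.mark_of('side','release_end')][:2])
E
```

```text
[566.87781483 -31.7721368  143.08586948] 0.005546176344466005
lever [[431.  -12.6  50.8]
 [438.    1.   59.6]
 [446.9  11.3  68.2]]
[438.84938223   6.24108913  64.6924231 ] [430.52440542   0.46013966  61.18114731] [448.16823303  12.67548185  68.30729626]
[(array([438.,   5.,  67.]), 0.61)]
```

View pics/s5c.png

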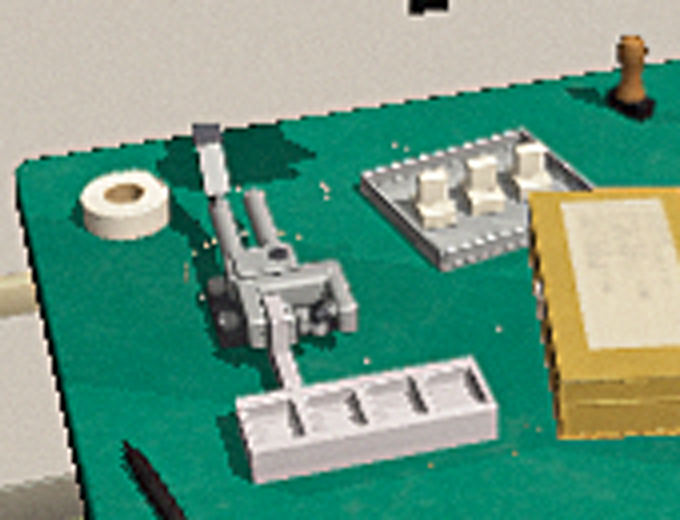

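The three castings stand in the tray (crop px 433–530,150–210), the mould is empty and still clamped, and the paddle is up at (207,133). Next is pressing the release.

Emit:
arm_command --rows '[[[-0.172,-0.048,0],0],[[-0.172,-0.048,0],0],[[-0.172,-0.05,0],0],[[0,0,0.12],0],[[0,0,0.1],0]]'

```text
t: 27.65
eef_pos: [438.8, 8.9, 88.4]
tcp_rot: [3.141, -0.001, -0.03]
ft_force: [0.4, -0.8, -0.4]
opening: 0.004
grip_force: 0.0
```

Emit:
arm_command --rows '[[[0,0,0.03],0],[[0,0,0.01],0],[[0,0,0.01],0],[[0,0,0.01],0],[[0,0,0.01],0]]'

```text
t: 28.15
eef_pos: [439.9, 8.5, 71.7]
tcp_rot: [3.141, -0.001, -0.031]
ft_force: [-0.1, 0.2, 0.3]
opening: 0.004
grip_force: 0.0
```

Emit:
arm_command --rows '[[[0,0,0.012],0],[[0,0,0.012],0],[[0,0,0.012],0],[[0,0,0.012],0],[[0,0,0.012],0]]'

```text
t: 28.65
eef_pos: [439.6, 8.6, 56.3]
tcp_rot: [3.141, -0.0, -0.031]
ft_force: [-0.0, 0.2, -0.2]
opening: 0.003
grip_force: 0.0
```

Emit:
arm_command --rows '[[[0,0,0.012],0],[[0,0,0.012],0],[[0,0,0.008],0],[[0,0,0],0],[[0,0,0],0]]'

```text
t: 29.15
eef_pos: [439.5, 8.6, 48.3]
tcp_rot: [3.141, 0.0, -0.031]
ft_force: [0.1, -0.0, 0.5]
opening: 0.003
grip_force: 0.0
```

Emit:
arm_command --rows '[[[0,0,-0.15],0],[[0,0,-0.15],0],[[0.1,0,-0.1],0],[[0.15,0,0],0],[[0,0,0],0]]'

```text
t: 29.65
eef_pos: [505.8, 6.3, 149.5]
tcp_rot: [3.141, -0.005, -0.031]
ft_force: [0.1, 0.9, 0.5]
opening: 0.008
grip_force: 0.0
```

```bash
python3 - <<'E'
from h import *
s=state();print(s['eef_pos'],s['opening'])
p,d=shot('side','side6.png'); cv2.imwrite('pics/s6c.png',cv2.resize(p[130:260,190:360,::-1],(680,520),interpolation=2))
for c in('side','top'):
    d=d if c=='side' else viewer.read_camera(c)[1]
    P=cloud(c,d);x,y,z=P[...,0],P[...,1],P[...,2]
    q=P[(abs(x-440)<20)&(y>-15)&(y<45)&(z>35)&(z<90)]; print(c,'lever',np.percentile(q,[2,50,98],axis=0).round(1) if len(q) else '')
    m=(abs(x-475)<85)&(abs(y+228)<38)&(z>15)&(z<24); print('mould',m.sum(),cv2.minAreaRect(P[m][:,:2].astype(np.float32)))
E
```

```text
[505.77815547   6.26592922 149.4984313 ] 0.00771432219090362
side lever [[430.5 -12.8  40.3]
 [438.4   6.4  42.2]
 [446.5  22.2  44.8]]
mould 627 ((473.57635498046875, -223.46951293945312), (61.60362243652344, 128.85549926757812), 86.41030883789062)
top lever [[429.8 -14.4  38.3]
 [437.6   4.6  42.2]
 [445.   23.9  46.5]]
mould 522 ((473.03912353515625, -221.58505249023438), (59.81034851074219, 126.91078186035156), 88.48848724365234)
```

View pics/s6c.png

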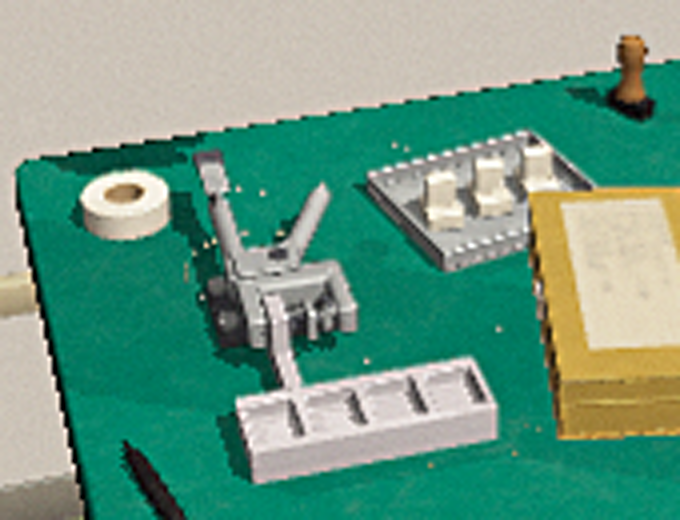

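The pliers are open (paddle down at crop px 207,160, handles spread). The tray shifted slightly with all castings still in it. The mould stays in place, so I return it to the mat.

Emit:
arm_command --rows '[[[-0.0176,0.187,0],0],[[-0.0176,0.187,0],0],[[-0.0176,0.187,0],0],[[-0.0176,0.187,0],0],[[-0.0176,0.187,0],0]]' --claw 0.72

```text
t: 30.25
eef_pos: [471.3, -227.5, 148.1]
tcp_rot: [-3.141, 0.001, -0.031]
ft_force: [-0.1, -0.2, 0.1]
opening: 0.371
grip_force: 0.0
```

Emit:
arm_command --rows '[[[0,0,0.1],0],[[0,0,0.1],0],[[0,0,0],0],[[0,0,0],0],[[0,0,0],0]]'

```text
t: 30.75
eef_pos: [473.1, -226.1, 99.4]
tcp_rot: [3.141, -0.001, -0.03]
ft_force: [-0.3, -0.8, 0.2]
opening: 0.715
grip_force: 0.0
```

Down to TCP z ≈ 7.

Emit:
arm_command --rows '[[[0,0,0.13],0],[[0,0,0.13],0],[[0,0,0.08],0],[[0,0,0.03],0],[[0,0,0],0]]'

```text
t: 31.25
eef_pos: [473.0, -226.2, 6.0]
tcp_rot: [-3.141, 0.0, -0.03]
ft_force: [0.6, 0.3, 0.5]
opening: 0.717
grip_force: 0.0
```

Emit:
arm_command --rows '[[[0,0,0],0],[[0,0,0],0],[[0,0,0],0],[[0,0,0],0],[[0,0,0],0]]' --claw 0.1

```text
t: 31.75
eef_pos: [473.3, -226.6, 6.8]
tcp_rot: [3.141, -0.001, -0.031]
ft_force: [0.3, -0.8, 7.8]
opening: 0.501
grip_force: 30.0
```

Emit:
arm_command --rows '[[[0,0,-0.02],0],[[0,0,-0.06],0],[[0,0,-0.1],0],[[0,0,-0.08],0],[[0,0,0],0]]'

```text
t: 32.25
eef_pos: [473.6, -226.8, 73.0]
tcp_rot: [3.14, -0.003, -0.031]
ft_force: [-0.3, -0.6, -3.4]
opening: 0.504
grip_force: 30.0
```

Emit:
arm_command --rows '[[[0.0515,0.1685,0],0],[[0.0515,0.1685,0],0],[[0.0515,0.1685,0],0],[[0.0515,0.1685,0],0],[[0,0,0],0]]'

```text
t: 32.75
eef_pos: [519.5, -400.9, 69.3]
tcp_rot: [3.14, -0.001, -0.034]
ft_force: [-0.5, 0.6, -4.3]
opening: 0.501
grip_force: 30.0
```

Emit:
arm_command --rows '[[[0,0,0.1],0],[[0,0,0.07],0],[[0,0,0.03],0],[[0,0,0.03],0],[[0,0,0],0]]'

```text
t: 33.25
eef_pos: [518.9, -395.8, 12.5]
tcp_rot: [-3.141, 0.001, -0.03]
ft_force: [0.3, -0.2, -4.0]
opening: 0.503
grip_force: 30.0
```

Emit:
arm_command --rows '[[[0,0,0.008],0],[[0,0,0.006],0],[[0,0,0.004],0],[[0,0,0],0],[[0,0,0],0]]'

```text
t: 33.75
eef_pos: [519.4, -396.5, 9.8]
tcp_rot: [3.141, -0.001, -0.031]
ft_force: [-1.5, 2.3, 7.6]
opening: 0.502
grip_force: 30.0
```

Emit:
arm_command --rows '[[[0,0,0],0],[[0,0,0],0],[[0,0,0],0],[[0,0,-0.12],0],[[0,0,-0.2],0]]' --claw 0.75

```text
t: 34.25
eef_pos: [518.0, -395.3, 86.8]
tcp_rot: [-3.138, 0.004, -0.031]
ft_force: [0.7, -0.5, 0.3]
opening: 0.744
grip_force: 0.0
```

Emit:
arm_command --rows '[[[0,0,-0.2],0],[[-0.15,0,-0.1],0],[[-0.18,0,0],0],[[-0.18,0,0],0],[[-0.1,0,0],0]]'

```text
t: 34.75
eef_pos: [364.2, -391.1, 164.2]
tcp_rot: [3.142, 0.0, -0.031]
ft_force: [0.6, -0.3, 0.5]
opening: 0.745
grip_force: 0.0
```

```bash
python3 - <<'E'
from h import *
s=state();print(s['t'],s['eef_pos'],s['opening'])
p,d=shot('side','side7.png'); cv2.imwrite('pics/s7c.png',cv2.resize(p[130:330,180:440,::-1],(780,600),interpolation=2))
P=cloud('side',d);x,y,z=P[...,0],P[...,1],P[...,2]
m=(abs(x-520)<85)&(abs(y+396)<45)&(z>16)&(z<26); print('mould',m.sum(),np.median(z[m]),cv2.minAreaRect(P[m][:,:2].astype(np.float32)))
for l in('mould','mat','tray','casting_1','release_end'):print(l,[(np.round(r['position']),round(r['confidence'],2)) for r in models.mark_of('side',l)][:3])
E
```

```text
34.75 [ 364.18350728 -391.08671843  164.22654548] 0.7453851577470599
mould 1029 22.135986228632646 ((519.5762329101562, -388.1656188964844), (69.60819244384766, 128.88552856445312), 86.63059997558594)
mould [(array([ 524., -397.,    4.]), 0.72)]
mat [(array([ 519., -400.,    2.]), 0.87), (array([603., -28.,  -1.]), 0.28)]
tray [(array([474., -68.,  32.]), 0.68), (array([605., -25.,  -3.]), 0.59)]
casting_1 [(array([ 738., -136.,    0.]), 0.69), (array([570., -33.,   2.]), 0.6), (array([602., -28.,   2.]), 0.47)]
release_end []
```

View pics/s7c.png

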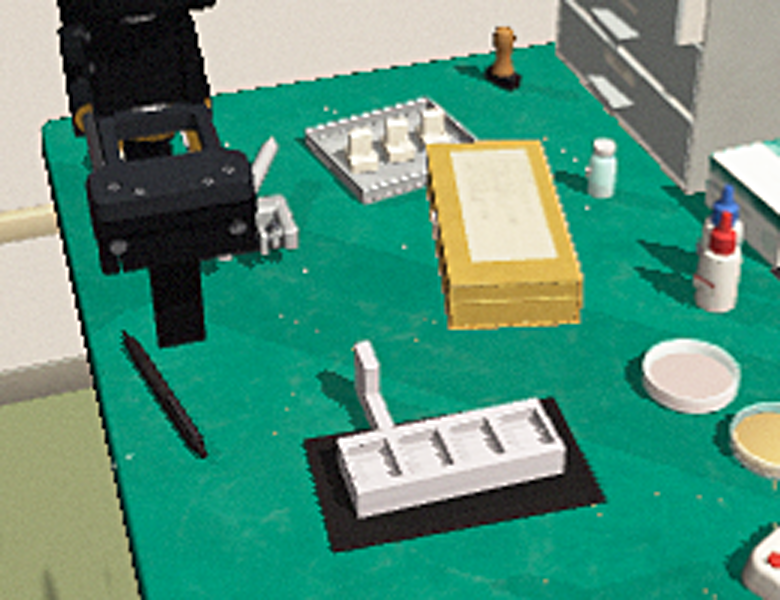

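The mould lies flat and empty in the middle of its mat (px 450,455). The castings are in the tray (px 400,140), the pliers are open, and the arm is clear. Handing in.

```bash
python3 -c "
from cell import env
print(env.job_done())"
```

```text
the job is handed in; nothing more can be done
None
```

I handed the job in at about 35 s: the last pictures show the three castings present in the tray, the pliers open and the empty mould centred flat on its mat; the hand-in gave no verdict, and I did not see the force on the release lever while pressing it.

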